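# Load a slide cassette into the imager's spring column

### The job

Of the three grey slide cassettes on the bench, take the middle-sized one, the slim one that matches the mouth of the slide imager's column, and load it: with its tab up and its long side along the column's long side, push it straight down against the spring until the two steel catches snap over its shoulders and it stays down by itself, then let go.

Things in the scene. Friction and masses are not known exactly. Their poses are not given: they have to be found in the camera images.
- cassette_centre (a point): Cassette to load: grey block 74 mm long (x), 27 wide (y), 45 tall; on its top an upright tab 36 long (x), 12 thick (y), 45 high; 90 tall in all, 0.14 kg. Stands tab up. Point half-way up, level with its shoulders (top of the block), 45 above its underside; pinch the tab across its thickness about 26 mm above. Half turns are alike. Others, same plastic and tab: 44 x 40 and 112 x 44 mm.
- column_home (a point): On the axis of the imager's column, 90 mm above the bench; a latched cassette's centre is 1.5 mm above it. x along the mouth's long side to the white case (105 tall, x 105 to 295), y across, z up. Column 79 (x) by 35 mm (y) inside. Long walls end 7 mm below the point in lips opening to 53 mm; end posts (x +-40 to 52, 45 wide) end 32 above it in lips opening to about 99 mm.
- lift (a joint): Sprung plate in the column that carries the cassette; m, 0 is up (plate top 18.5 mm below column_home; a cassette just touching it has its centre 26.5 mm above column_home), grows as it is pushed down: 3.5 N to start, 13 N at the stop at 0.034. The catches snap in at about 0.026; released, a latched cassette stays at about 0.025, an unlatched one rises again.
- catch_near (a joint): Sprung steel catch on the end post away from the case (x = -39.5 mm), its twin faces it on the other post; m, 0 is out, grows as it is pushed into the post, about 0.007 while a cassette passes. It sticks 9 mm into the mouth: sloping top from 23 mm above column_home, flat underside 1.5 mm above it. The cassette pushes it aside with 2 to 4 N and it springs back over the shoulder.
There are look-alikes about, which are no part of the job. Leave any pink look-alike of the part that bears cassette_centre alone.

How it is judged (in metres and radians):
At the end, for the whole second after the job is handed in: The middle-sized cassette is in the column, upright within 10 degrees, its centre within 10 mm of the column's axis and from 7 mm below to 6 mm above column_home, the sprung plate held down more than 21 mm by the latched cassette, at rest and released (value of joint lift above 0.021 m and horizontal distance between cassette_centre and column_home below 0.01 m and z of cassette_centre in the frame of column_home between -0.007 and 0.006 m and angle between cassette_centre's own z axis and vertical below 0.17 rad and linear speed of cassette below 0.02 m/s); the robot touches nothing.
It also fails if it takes over 45 s, if anything falls off the work surface, if the arm or the gripper's body presses on something with over 40 N, if the wrist force passes 120 N, or if a joint passes its speed limit or range.

### The arm

A 7-joint arm with a two-finger parallel gripper is mounted at the origin on the work surface. World frame = base frame: x ahead of the robot, y to its left, z up, the work surface at z = 0. Lengths are in mm, angles in rad, forces in N, time in s.
With the tool pointing down it reaches from about 400 to 850 mm from the base axis. Payload 4.5 kg.
Tool frame: the origin (TCP) lies on the centre line of the jaws, within the pads' length; the fingertips stand 8 mm ahead of it and the grasp point (between the pads) lies 11 mm behind it; x points along the fingers, z is the direction in which the jaws open and shut, and the axes are right-handed (so a half turn about x gives the same grasp; the last joint's range is limited). The gripper opens to 88 mm and grips with 3 to 60 N. Pads are 18 mm wide; open, the fingers measure 123 mm over their backs; the gripper's body (75 mm by 187 mm) begins 45 mm behind the grasp point.
Start: joints at [-1.163, 0.689, -0.195, 1.565, 0.157, 0.902, -0.215], TCP at [228.205, 581.872, 246.743] pointing down, gripper open.
Joint ranges: [-3.01, 3.01], [-0.46, 2.08], [-1.47, 1.51], [0.13, 2.56], [-1, 4.14], [0.04, 2.09], [-2.66, 2.66]. Speed limits (rad/s): [2.57, 2.57, 3.14, 3.14, 3.14, 3.14, 3.14].

### API

Orientations are given as a rotation vector (axis times angle).
In Python, from cell import ctrl gives the robot as it stands.
- The arm moves only by the shell command python3 -m creep 'ROWS' [FORCE]. ROWS is JSON, a list of rows, each an object with "fingers": the closure in counts, from 0 (fully open) to 255 (shut); "delta_pos": the shift along the tool's x, y, z in m, a list of three; "dr": the turn, a rotation vector about the tool's x, y, z in degrees, a list of three. In form: [{"fingers": fingers, "delta_pos": [dx, dy, dz], "dr": [ax, ay, az]}, ...]. A call has 1 to 20 rows; each row shifts and turns the commanded pose from where the row before left it, along the tool's axes as they then stand; what a row does not reach is not made up. A row lasts 1/10 s, in which the tool goes at most 50 mm and 8.59 degrees, less where a joint would pass 70% of its speed; a pose out of reach is approached as far as the arm can. A call with a gripper value outside its range is refused whole. The fingers move at their own pace and stop on an object; FORCE is the grip in N (left out, the last holds). Time passes only in rows, so rows that do not move let the fingers close. It gives the time, the measured TCP pose, the force and the opening at its end, in the units of the state.
- ctrl.get_obs(): the state, without advancing time (a new reading comes with each control period).
- ctrl.read_camera(name): name is "scene" or "top"; returns the picture (384x512x3 uint8, red, green, blue); there is no depth.
- ctrl.calibration(name): a dict with "camera_matrix" (3x3 intrinsics, pixels), "cam_to_world" (4x4, takes a point from camera to world coordinates). Camera axes: x right, y down, z forward; pixel columns grow to the right and rows downward; lengths in mm; the calibration is good to about 2 mm. A picture is of the moment at which its call begins. calibration takes no time and is no camera call.
- ctrl.finish_job(): hands the job in, once; it reports no verdict.
The state is a dict: "t": time; "joints": joint angles; "qd": joint speeds; "effort": joint torques, N m; "position": TCP position; "tcp_rot": TCP orientation; "ft_force": force on the tool from outside, world axes, zero at the start; "ft_torque": the same for the moment, N m; "gripper_width": finger opening in mm.
Only numpy, scipy, OpenCV 4.12 (cv2) and the standard library are available. Lean on these libraries where they do the work, as an engineer would, in place of code of your own. Each camera call takes 0.05 s, during which the arm holds its last target. There are 200 camera calls.

## Working session

There is one attempt and no reset: what is moved stays moved. The work goes in short steps, Python scripts to look and compute and a shell command to move; the robot and the scene stay as the last step left them, time stands still between calls to the robot, and variables do not carry over. Pictures are saved under pics/ and viewed, about 8 in all and at most 12, crops included, and the job is handed in when it is done.

```bash
ls; mkdir -p pics; python3 - <<'E'
from cell import ctrl
import cv2,numpy as np
np.set_printoptions(precision=3,suppress=True)
o=ctrl.get_obs(); print(o)
for n in("scene","top"):
    im=ctrl.read_camera(n); cv2.imwrite(f"pics/{n}0.png",im[:,:,::-1]); c=ctrl.calibration(n); print(n,c["camera_matrix"],c["cam_to_world"])
a=[cv2.imread(f"pics/{n}0.png") for n in("scene","top")]
cv2.imwrite("pics/top0b.png",cv2.resize(a[1],(800,600)))
cv2.imwrite("pics/scene0b.png",cv2.resize(a[0],(800,600)))
E
```

```text
pics
{'t': 0.0, 'joints': array([-1.163,  0.69 , -0.195,  1.566,  0.157,  0.903, -0.215]), 'qd': array([-0.001, -0.002,  0.   ,  0.   ,  0.   ,  0.001,  0.001]), 'effort': array([  0.001, -52.755,  -1.267, -15.342,  -0.053,   0.007,   0.   ]), 'position': array([228.022, 581.23 , 245.88 ]), 'tcp_rot': array([-0.931,  1.365,  0.929]), 'ft_force': array([-0.081,  0.228, -0.803]), 'ft_torque': array([-0.066, -0.01 , -0.027]), 'gripper_width': 87.94876154744095}
scene [[412.062   0.    262.396]
 [  0.    412.062 195.339]
 [  0.      0.      1.   ]] [[  -0.708    0.471   -0.527 1061.571]
 [   0.706    0.479   -0.521  416.402]
 [   0.006   -0.741   -0.671  696.89 ]
 [   0.       0.       0.       1.   ]]
top [[384.879   0.    250.94 ]
 [  0.    384.879 187.249]
 [  0.      0.      1.   ]] [[ -0.003  -0.993   0.118 512.482]
 [ -1.      0.002  -0.011 -52.207]
 [  0.01   -0.118  -0.993 852.439]
 [  0.      0.      0.      1.   ]]
```

View pics/top0b.png

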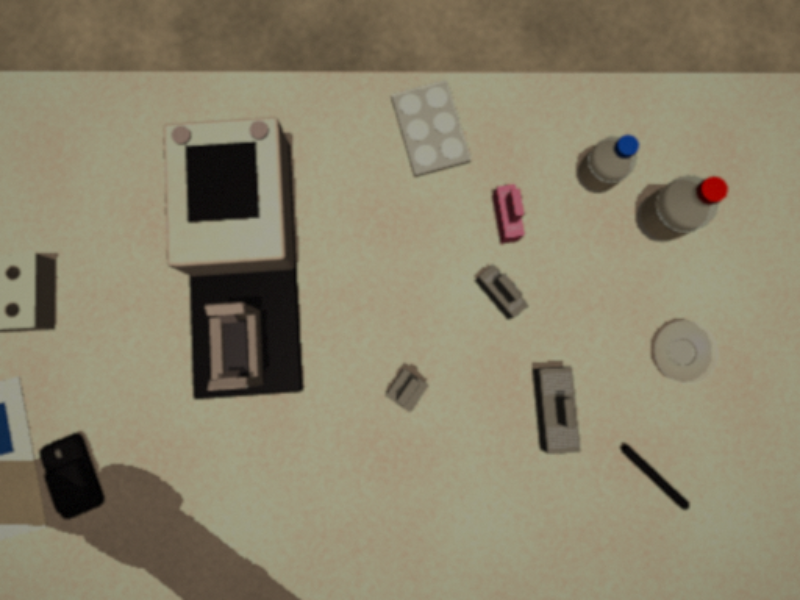

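View pics/scene0b.png

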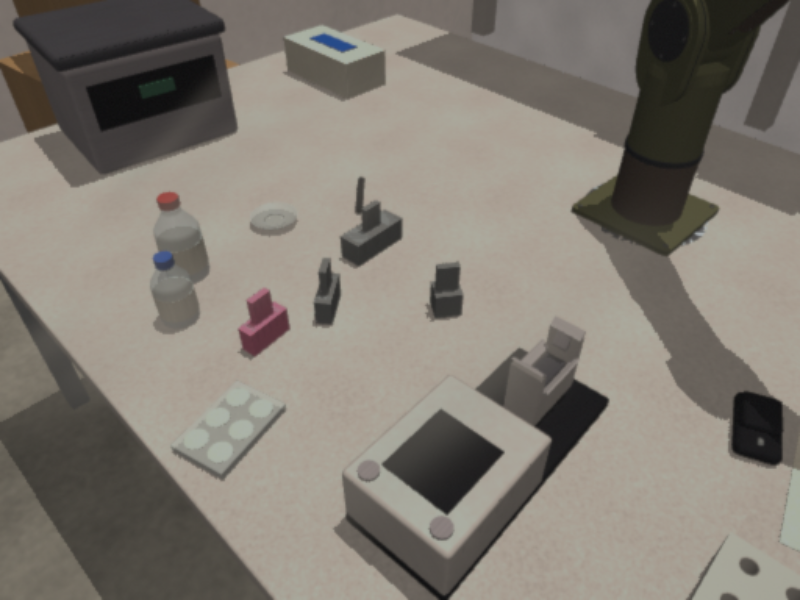

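Top view: the look-alikes are the pink one at (510,212), small grey (407,387), large grey (556,407) and slim grey (502,290). I choose the slim grey, middle in length. The column mouth is at about (233,345), with the case above it. Next is one close crop of both.

```bash
python3 - <<'E'
import cv2,numpy as np
t=cv2.imread("pics/top0.png"); s=cv2.imread("pics/scene0.png")
def crop(im,x,y,w,h): return cv2.resize(im[y:y+h,x:x+w],(400,300),interpolation=cv2.INTER_CUBIC)
# scale: 5 for cassette (80x60), 4 for column(100x75)
A=crop(t,281,156,80,60);B=crop(s,170,155,80,60);C=crop(t,105,180,100,75);D=crop(s,300,195,100,75)
im=np.vstack([np.hstack([A,B]),np.hstack([C,D])])
im=np.clip(im*1.4,0,255).astype(np.uint8)
cv2.imwrite("pics/crop1.png",im)
E
```

```text
(no output)
```

View pics/crop1.png

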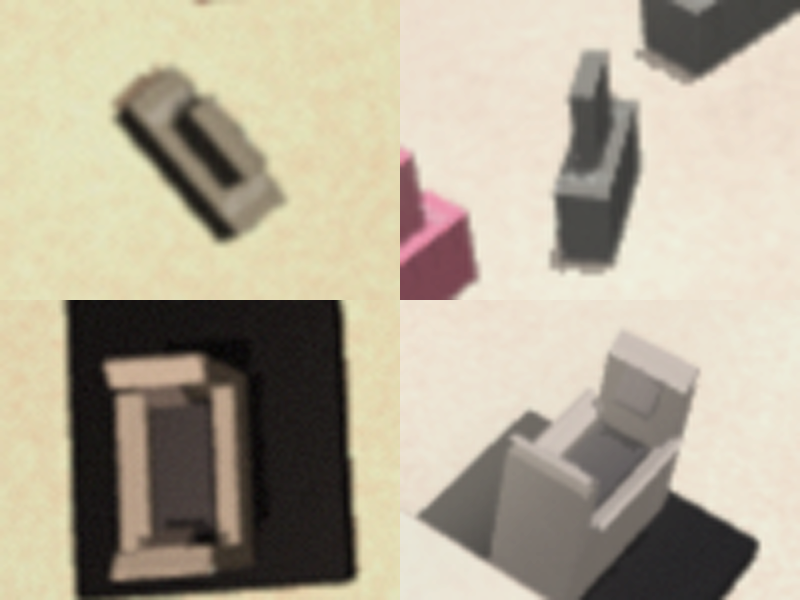

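```bash
cat > h.py <<'E'
import numpy as np
from cell import ctrl
np.set_printoptions(precision=1,suppress=True)
def cast(n,uv,z):
    c=ctrl.calibration(n);K=c["camera_matrix"];T=c["cam_to_world"]
    uv=np.atleast_2d(uv).astype(float)
    d=(np.linalg.inv(K)@np.c_[uv,np.ones(len(uv))].T).T@T[:3,:3].T
    return T[:3,3]+d*((z-T[2,3])/d[:,2])[:,None]
def uncrop(p,o,k): return (np.atleast_2d(p)+.5)/k-.5+np.array(o)
def rect(n,p,z):
    P=cast(n,p,z)[:,:2];e=np.roll(P,-1,0)-P
    print(n,z,"ctr",P.mean(0),"sides",np.linalg.norm(e,axis=1),"ang",np.degrees(np.arctan2(e[:,1],e[:,0])))
E
python3 - <<'E'
from h import *
rect("top",uncrop([(103,62),(205,53),(213,272),(112,280)],(105,180),4),122)
print(cast("scene",uncrop([(222,32),(300,72)],(300,195),4),122), "scene far post outer corners; top:",cast("top",uncrop([(213,272),(112,280)],(105,180),4),122))
rect("top",uncrop([(122,105),(182,70),(283,200),(228,237)],(281,156),5),45)
rect("top",uncrop([(188,108),(207,96),(262,160),(240,185)],(281,156),5),90)
rect("scene",uncrop([(185,52),(208,52),(197,97),(171,95)],(170,155),5),90)
E
```

```text
top 122 ctr [535.6 141.5] sides [ 48.4 103.2  47.1 102.6] ang [ -85.  -176.4   94.3    4.3]
[[491.3 118.5 122. ]
 [487.6 163.  122. ]] scene far post outer corners; top: [[486.  114.5 122. ]
 [482.5 161.5 122. ]]
top 45 ctr [ 610.7 -210. ] sides [29.9 69.4 28.4 71.2] ang [ -59.9 -143.3  123.4   37.8]
top 90 ctr [ 611.5 -209.6] sides [ 9.1 33.6 13.5 37. ] ang [ -58.  -140.5  137.8   32.8]
scene 90 ctr [ 613.  -209.8] sides [11.  34.  12.3 32.6] ang [ 135.5   41.7  -51.4 -140.7]
```

```bash
cat >> h.py <<'E'
from scipy.spatial.transform import Rotation as Ro
def plan(tgt,yaw):
    """tool-frame shift (mm) and yaw turn (deg) to put TCP at tgt, jaw axis at yaw (mod 180), tool x down"""
    o=ctrl.get_obs();R=Ro.from_rotvec(o["tcp_rot"]).as_matrix()
    d=R.T@(np.array(tgt)-o["position"])
    cur=np.degrees(np.arctan2(R[1,2],R[0,2]))
    outs=[]
    for y in (yaw,yaw+180):
        z=np.array([np.cos(np.radians(y)),np.sin(np.radians(y)),0]);x=np.array([0,0,-1.]);G=np.c_[x,np.cross(z,x),z]
        outs.append(np.degrees(Ro.from_matrix(R.T@G).as_rotvec()))
    print("t",o["t"],"pos",o["position"],"jaw",cur,"q",o["joints"].round(2),"F",o["ft_force"],"w",o["gripper_width"]);print("R",R.round(3).tolist())
    print("shift tool mm",d,"turn deg",*outs)
E
python3 - <<'E'
from h import *
plan([611.5,-210,200],128)
E
```

```text
t 0.1 pos [228.1 581.3 246. ] jaw 68.58858950470332 q [-1.2  0.7 -0.2  1.6  0.2  0.9 -0.2] F [ 0.2 -1.   0.3] w 88.15559220544831
R [[-0.0, -0.931, 0.365], [-0.002, 0.365, 0.931], [-1.0, -0.0, -0.002]]
shift tool mm [  47.1 -645.8 -596.7] turn deg [-59.4  -0.1  -0. ] [120.6  -0.    0.1]
```

```bash
python3 -m creep '[{"fingers":0,"delta_pos":[0,-0.0323,-0.0298],"dr":[0,0,0]},{"fingers":0,"delta_pos":[0,-0.0323,-0.0298],"dr":[0,0,0]},{"fingers":0,"delta_pos":[0,-0.0323,-0.0298],"dr":[0,0,0]},{"fingers":0,"delta_pos":[0,-0.0323,-0.0298],"dr":[0,0,0]},{"fingers":0,"delta_pos":[0,-0.0323,-0.0298],"dr":[0,0,0]},{"fingers":0,"delta_pos":[0,-0.0323,-0.0298],"dr":[0,0,0]},{"fingers":0,"delta_pos":[0,-0.0323,-0.0298],"dr":[0,0,0]},{"fingers":0,"delta_pos":[0,-0.0323,-0.0298],"dr":[0,0,0]},{"fingers":0,"delta_pos":[0,-0.0323,-0.0298],"dr":[0,0,0]},{"fingers":0,"delta_pos":[0,-0.0323,-0.0298],"dr":[0,0,0]},{"fingers":0,"delta_pos":[0,-0.0323,-0.0298],"dr":[0,0,0]},{"fingers":0,"delta_pos":[0,-0.0323,-0.0298],"dr":[0,0,0]},{"fingers":0,"delta_pos":[0,-0.0323,-0.0298],"dr":[0,0,0]},{"fingers":0,"delta_pos":[0,-0.0323,-0.0298],"dr":[0,0,0]},{"fingers":0,"delta_pos":[0,-0.0323,-0.0298],"dr":[0,0,0]},{"fingers":0,"delta_pos":[0,-0.0323,-0.0298],"dr":[0,0,0]},{"fingers":0,"delta_pos":[0,-0.0323,-0.0298],"dr":[0,0,0]},{"fingers":0,"delta_pos":[0,-0.0323,-0.0298],"dr":[0,0,0]},{"fingers":0,"delta_pos":[0,-0.0323,-0.0298],"dr":[0,0,0]},{"fingers":0,"delta_pos":[0,-0.0323,-0.0298],"dr":[0,0,0]}]' 25
python3 -c "
from h import *
plan([611.5,-210,200],128)"
```

```text
t: 2.1
position: [612.2, -210.6, 246.3]
tcp_rot: [-0.929, 1.364, 0.93]
ft_force: [0.5, 0.3, -0.0]
gripper_width: 88.0
t 2.1 pos [ 612.2 -210.6  246.3] jaw 68.57330061367969 q [ 0.4  0.7 -0.3  1.5  0.2  1.   1.3] F [ 0.5  0.3 -0. ] w 87.97429149290876
R [[-0.001, -0.931, 0.365], [0.0, 0.365, 0.931], [-1.0, 0.001, 0.0]]
shift tool mm [46.3  0.8  0.3] turn deg [-59.4   0.   -0. ] [120.6  -0.   -0. ]
```

```bash
python3 -m creep '[{"fingers":0,"delta_pos":[0,0,0],"dr":[8.5,0,0]},{"fingers":0,"delta_pos":[0,0,0],"dr":[8.5,0,0]},{"fingers":0,"delta_pos":[0,0,0],"dr":[8.5,0,0]},{"fingers":0,"delta_pos":[0,0,0],"dr":[8.5,0,0]},{"fingers":0,"delta_pos":[0,0,0],"dr":[8.5,0,0]},{"fingers":0,"delta_pos":[0,0,0],"dr":[8.5,0,0]},{"fingers":0,"delta_pos":[0,0,0],"dr":[8.5,0,0]},{"fingers":0,"delta_pos":[0,0,0],"dr":[8.5,0,0]},{"fingers":0,"delta_pos":[0,0,0],"dr":[8.5,0,0]},{"fingers":0,"delta_pos":[0,0,0],"dr":[8.5,0,0]},{"fingers":0,"delta_pos":[0,0,0],"dr":[8.5,0,0]},{"fingers":0,"delta_pos":[0,0,0],"dr":[8.5,0,0]},{"fingers":0,"delta_pos":[0,0,0],"dr":[8.5,0,0]},{"fingers":0,"delta_pos":[0,0,0],"dr":[8.5,0,0]},{"fingers":0,"delta_pos":[0,0,0],"dr":[0,0,0]}]'
python3 -c "
from h import *
plan([611.5,-210,120],128)
import cv2
a=ctrl.read_camera('top')[:,:,::-1];b=ctrl.read_camera('scene')[:,:,::-1]
cv2.imwrite('pics/top1.png',a);cv2.imwrite('pics/scene1.png',b)
A=cv2.resize(a[141:231,261:381],(400,300),interpolation=2);B=cv2.resize(b[110:230,130:290],(400,300),interpolation=2)
cv2.imwrite('pics/c2.png',np.hstack([A,B]))
"
```

```text
t: 3.6
position: [611.7, -208.5, 246.1]
tcp_rot: [0.687, 1.461, -0.688]
ft_force: [-0.4, 1.0, -0.1]
gripper_width: 88.1
t 3.6 pos [ 611.7 -208.5  246.1] jaw -50.42108742397121 q [ 0.1  0.7  0.3  1.5 -0.3  0.9 -0.4] F [-0.4  1.  -0.1] w 88.05350575965579
R [[-0.001, 0.771, 0.637], [-0.0, 0.637, -0.771], [-1.0, -0.001, -0.001]]
shift tool mm [126.1  -1.    1.1] turn deg [-178.4   -0.1   -0.1] [ 1.6 -0.   0.1]
```

View pics/c2.png

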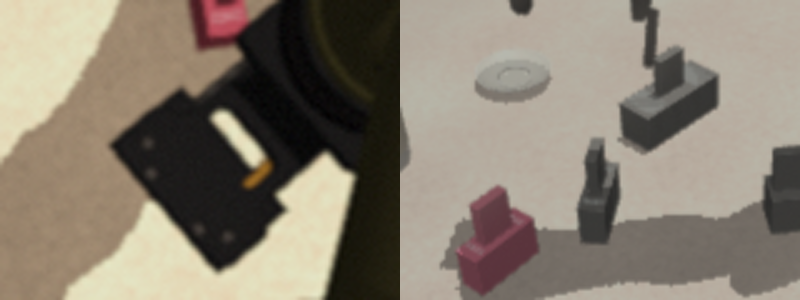

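The top view is hidden by the gripper body. In the scene view the slim cassette stands clear at about (598,190). Both views agreed to 2 mm on its position, so I descend and grasp.

```bash
python3 -m creep '[{"fingers":0,"delta_pos":[0.04,-0.001,0.001],"dr":[1.6,0,0]},{"fingers":0,"delta_pos":[0.04,0,0],"dr":[0,0,0]},{"fingers":0,"delta_pos":[0.04,0,0],"dr":[0,0,0]},{"fingers":0,"delta_pos":[0.03,0,0],"dr":[0,0,0]},{"fingers":0,"delta_pos":[0.025,0,0],"dr":[0,0,0]},{"fingers":0,"delta_pos":[0.011,0,0],"dr":[0,0,0]},{"fingers":0,"delta_pos":[0,0,0],"dr":[0,0,0]}]' 25
python3 -c "
from h import *
plan([611.5,-210,60],128)"
```

```text
t: 4.4
position: [610.9, -209.8, 59.3]
tcp_rot: [0.708, 1.456, -0.708]
ft_force: [0.2, -0.8, -0.8]
gripper_width: 88.3
t 4.4 pos [ 610.9 -209.8   59.3] jaw -51.93704613776921 q [ 0.1  1.   0.2  1.6 -0.3  0.6 -0.3] F [ 0.2 -0.8 -0.8] w 88.33969466077764
R [[-0.003, 0.787, 0.617], [0.002, 0.617, -0.787], [-1.0, -0.001, -0.003]]
shift tool mm [-0.7  0.4  0.5] turn deg [-179.9   -0.1   -0.2] [ 0.1 -0.2  0.1]
```

```bash
python3 -m creep '[{"fingers":255,"delta_pos":[0,0,0],"dr":[0,0,0]},{"fingers":255,"delta_pos":[0,0,0],"dr":[0,0,0]},{"fingers":255,"delta_pos":[0,0,0],"dr":[0,0,0]},{"fingers":255,"delta_pos":[0,0,0],"dr":[0,0,0]},{"fingers":255,"delta_pos":[0,0,0],"dr":[0,0,0]},{"fingers":255,"delta_pos":[0,0,0],"dr":[0,0,0]},{"fingers":255,"delta_pos":[0,0,0],"dr":[0,0,0]},{"fingers":255,"delta_pos":[0,0,0],"dr":[0,0,0]}]' 30
```

```text
t: 5.2
position: [611.8, -210.2, 60.7]
tcp_rot: [0.709, 1.452, -0.708]
ft_force: [-0.4, -0.6, -0.7]
gripper_width: 26.2
```

```bash
python3 -m creep '[{"fingers":255,"delta_pos":[0,0,0],"dr":[0,0,0]},{"fingers":255,"delta_pos":[0,0,0],"dr":[0,0,0]},{"fingers":255,"delta_pos":[0,0,0],"dr":[0,0,0]},{"fingers":255,"delta_pos":[0,0,0],"dr":[0,0,0]}]' 30
```

```text
t: 5.6
position: [611.8, -210.3, 60.6]
tcp_rot: [0.709, 1.452, -0.709]
ft_force: [0.1, -0.1, -0.9]
gripper_width: 11.7
```

```bash
python3 -m creep '[{"fingers":255,"delta_pos":[-0.02,0,0],"dr":[0,0,0]},{"fingers":255,"delta_pos":[-0.04,0,0],"dr":[0,0,0]},{"fingers":255,"delta_pos":[-0.04,0,0],"dr":[0,0,0]},{"fingers":255,"delta_pos":[-0.04,0,0],"dr":[0,0,0]},{"fingers":255,"delta_pos":[-0.03,0,0],"dr":[0,0,0]},{"fingers":255,"delta_pos":[-0.01,0,0],"dr":[0,0,0]}]'
python3 -c "
from h import *
plan([538.5,143,240],94.3)"
```

```text
t: 6.2
position: [613.2, -211.0, 244.1]
tcp_rot: [0.709, 1.446, -0.707]
ft_force: [0.3, -0.4, -1.1]
gripper_width: 11.7
t 6.2 pos [ 613.2 -211.   244.1] jaw -52.02388114870524 q [ 0.1  0.7  0.3  1.5 -0.3  0.9 -0.4] F [ 0.3 -0.4 -1.1] w 11.689784553587524
R [[0.005, 0.788, 0.615], [-0.002, 0.615, -0.788], [-1.0, 0.003, 0.005]]
shift tool mm [   3.   158.9 -325.1] turn deg [-146.3    0.3    0.3] [33.7  0.2 -0.3]
```

```bash
python3 -m creep '[{"fingers":255,"delta_pos":[0,0.0199,-0.0406],"dr":[0,0,0]},{"fingers":255,"delta_pos":[0,0.0199,-0.0406],"dr":[0,0,0]},{"fingers":255,"delta_pos":[0,0.0199,-0.0406],"dr":[0,0,0]},{"fingers":255,"delta_pos":[0,0.0199,-0.0406],"dr":[0,0,0]},{"fingers":255,"delta_pos":[0,0.0199,-0.0406],"dr":[0,0,0]},{"fingers":255,"delta_pos":[0,0.0199,-0.0406],"dr":[0,0,0]},{"fingers":255,"delta_pos":[0,0.0199,-0.0406],"dr":[0,0,0]},{"fingers":255,"delta_pos":[0,0.0199,-0.0406],"dr":[0,0,0]},{"fingers":255,"delta_pos":[0,0,0],"dr":[8.4,0,0]},{"fingers":255,"delta_pos":[0,0,0],"dr":[8.4,0,0]},{"fingers":255,"delta_pos":[0,0,0],"dr":[8.4,0,0]},{"fingers":255,"delta_pos":[0,0,0],"dr":[8.4,0,0]},{"fingers":255,"delta_pos":[0,0,0],"dr":[0,0,0]}]'
python3 -c "
from h import *
plan([538.5,143,240],94.3)
import cv2
b=ctrl.read_camera('scene')[:,:,::-1];cv2.imwrite('pics/scene2.png',b)
B=cv2.resize(b[155:275,300:420],(600,600),interpolation=2)
cv2.imwrite('pics/c3.png',np.clip(B*1.3,0,255).astype('uint8'))
"
```

```text
t: 7.5
position: [536.4, 143.8, 239.3]
tcp_rot: [1.15, 1.245, -1.155]
ft_force: [-0.1, 0.1, -2.1]
gripper_width: 12.2
t 7.5 pos [536.4 143.8 239.3] jaw -85.62655977513528 q [-0.7  0.7  0.6  1.8 -0.5  0.8 -1.4] F [-0.1  0.1 -2.1] w 12.160958688196922
R [[-0.003, 0.997, 0.076], [-0.002, 0.076, -0.997], [-1.0, -0.003, 0.001]]
shift tool mm [-0.8  2.   0.9] turn deg [-179.9   -0.2    0.1] [0.1 0.1 0.2]
```

View pics/c3.png

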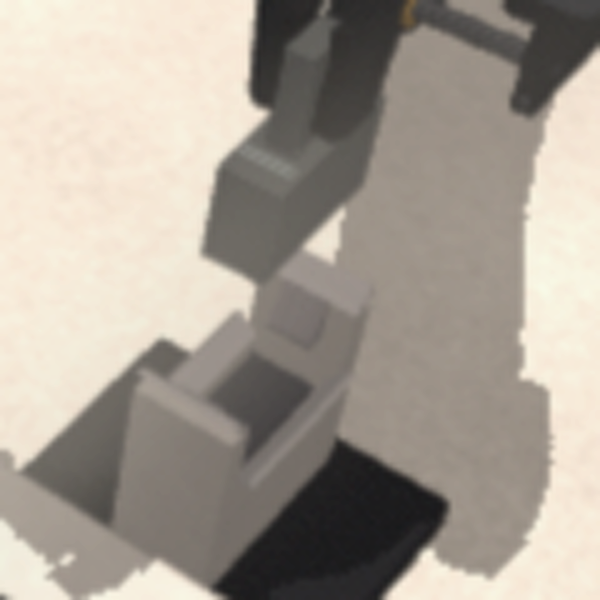

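Scene crop: the slim cassette is held upright, with its lower end corners at (202,252) and (262,283). The column below it has its case-side post top edge at (139,379) to (241,444) and its far post top edge at (299,250) to (371,289).

```bash
python3 - <<'E'
from h import *
U=lambda p:uncrop(p,(300,155),5)
P=cast("scene",U([(139,379),(241,444),(371,289),(299,250)]),122)
print("posts",P[:,:2]); rect("scene",U([(139,379),(241,444),(371,289),(299,250)]),122)
C=cast("scene",U([(202,252),(262,283)]),178.7); S=cast("scene",U([(220,163),(283,192)]),223.7)
print("bottom end",C[:,:2],"mid",C.mean(0)); print("shoulder end",S[:,:2],S.mean(0))
a=np.radians(4.3); print("centres",(C.mean(0)-37*np.array([np.cos(a),np.sin(a),0]))[:2],(S.mean(0)-37*np.array([np.cos(a),np.sin(a),0]))[:2])
E
```

```text
posts [[592.7 127. ]
 [591.7 173.9]
 [488.3 161.5]
 [490.  128.1]]
scene 122 ctr [540.6 147.6] sides [ 46.9 104.2  33.4 102.7] ang [  91.3 -173.2  -87.1   -0.6]
bottom end [[572.6 132.2]
 [570.2 157.3]] mid [571.4 144.7 178.7]
shoulder end [[574.  133.7]
 [570.9 158.2]] [572.4 146.  223.7]
centres [534.5 142. ] [535.6 143.2]
```

```bash
python3 -m creep '[{"fingers":255,"delta_pos":[0.02,0.004,-0.002],"dr":[-0.3,0,0]},{"fingers":255,"delta_pos":[0.02,0,0],"dr":[0,0,0]},{"fingers":255,"delta_pos":[0.01,0,0],"dr":[0,0,0]},{"fingers":255,"delta_pos":[0,0,0],"dr":[0,0,0]}]'
python3 -c "
from h import *
plan([540.5,146,190],94.7)
import cv2
b=ctrl.read_camera('scene')[:,:,::-1];cv2.imwrite('pics/scene3.png',b)
a=ctrl.read_camera('top')[:,:,::-1];cv2.imwrite('pics/top3.png',a)
B=cv2.resize(b[175:275,315:395],(480,600),interpolation=2)
A=cv2.resize(a[160:280,110:174],(320,600),interpolation=2)
cv2.imwrite('pics/c4.png',np.clip(np.hstack([B,A])*1.3,0,255).astype('uint8'))
"
```

```text
t: 7.95
position: [540.0, 145.8, 189.2]
tcp_rot: [1.146, 1.25, -1.15]
ft_force: [-1.6, 0.4, -1.2]
gripper_width: 12.1
t 7.95 pos [540.  145.8 189.2] jaw -85.22755240360229 q [-0.6  0.7  0.5  1.8 -0.5  0.7 -1.3] F [-1.6  0.4 -1.2] w 12.07490255438077
R [[-0.004, 0.997, 0.083], [-0.001, 0.083, -0.997], [-1.0, -0.004, 0.0]]
shift tool mm [-0.8  0.5 -0.1] turn deg [-179.9   -0.3    0. ] [0.1 0.  0.2]
```

View pics/c4.png

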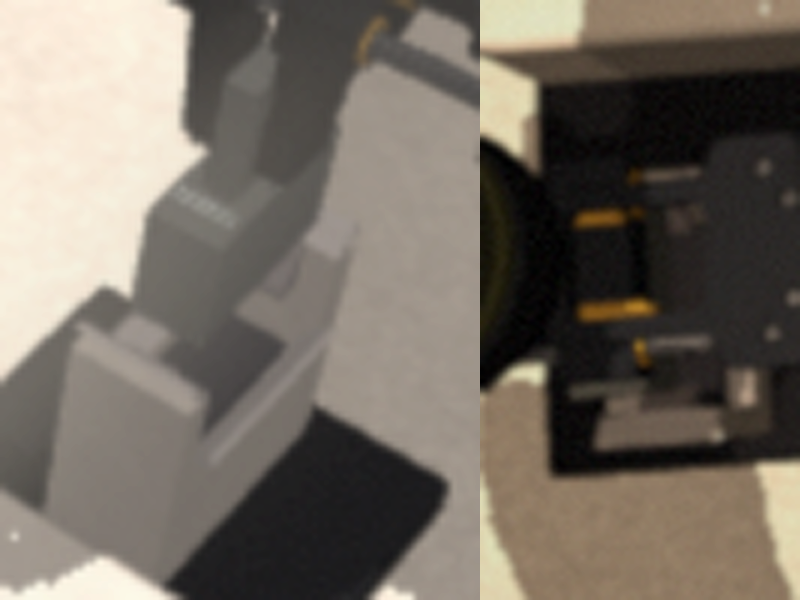

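```bash
python3 - <<'E'
from h import *
U=lambda p:uncrop(p,(315,175),6)
a=np.radians(4.7);ux=np.array([np.cos(a),np.sin(a),0]);uy=np.array([-ux[1],ux[0],0])
for nm,p,z in(("bottom",[(133,312),(195,345)],128.6),("shoulder",[(147,213),(217,247)],173.6)):
    C=cast("scene",U(p),z);print(nm,C[:,:2],"ctr",(C.mean(0)-37*ux)[:2],"w",np.linalg.norm(C[0]-C[1]))
for nm,p in(("outer",[(75,343),(196,418)]),("upper",[(80,325),(207,395)])):
    C=cast("scene",U(p),122);print(nm,C[:,:2],"ctr",(C.mean(0)-52*ux)[:2],"w",np.linalg.norm(C[0]-C[1]))
C=cast("scene",U([(357,228)]),122);print("far right",C[:,:2],"ctr",(C[0]+52*ux-22.5*uy)[:2])
E
```

```text
bottom [[577.6 136.6]
 [575.2 158.9]] ctr [539.5 144.8] w 22.438753552126762
shoulder [[579.8 136.4]
 [576.6 160.1]] ctr [541.3 145.2] w 23.865808828237963
outer [[595.9 128.8]
 [594.1 174.4]] ctr [543.2 147.3] w 45.67711461211542
upper [[588.6 125. ]
 [584.  171.2]] ctr [534.5 143.8] w 46.38635972402804
far right [[488.3 162.2]] ctr [542. 144.]
```

The cassette and the column agree to about 1–2 mm in the scene view. I nudge +1 mm in x and descend, watching the force.

```bash
python3 -m creep '[{"fingers":255,"delta_pos":[0.005,0.001,0],"dr":[0,0,0]},{"fingers":255,"delta_pos":[0.007,0,0],"dr":[0,0,0]},{"fingers":255,"delta_pos":[0.007,0,0],"dr":[0,0,0]},{"fingers":255,"delta_pos":[0.007,0,0],"dr":[0,0,0]},{"fingers":255,"delta_pos":[0,0,0],"dr":[0,0,0]}]' 55
python3 -c "
from h import *
plan([541,146,163],94.7)"
```

```text
t: 8.55
position: [536.5, 145.4, 166.3]
tcp_rot: [1.146, 1.257, -1.156]
ft_force: [-17.7, -1.2, 29.5]
gripper_width: 11.2
t 8.55 pos [536.5 145.4 166.3] jaw -85.3464637750502 q [-0.6  0.8  0.5  1.9 -0.6  0.7 -1.3] F [-17.7  -1.2  29.5] w 11.23786551527234
R [[-0.011, 0.997, 0.081], [0.002, 0.081, -0.997], [-1.0, -0.011, -0.003]]
shift tool mm [ 3.3  4.6 -0.2] turn deg [180.    1.    0.3] [-0.  -0.2  0.6]
```

```bash
python3 -m creep '[{"fingers":255,"delta_pos":[-0.008,0,0],"dr":[0,0,0]},{"fingers":255,"delta_pos":[0,-0.0055,0],"dr":[0,0,0]},{"fingers":255,"delta_pos":[0,0,0],"dr":[0,0,0]}]'
python3 -c "
from h import *
plan([535.5,145,170],94.5)
import cv2
b=ctrl.read_camera('scene')[:,:,::-1];cv2.imwrite('pics/scene4.png',b)
B=cv2.resize(b[175:275,315:395],(480,600),interpolation=2)
cv2.imwrite('pics/c5.png',np.clip(B*1.5,0,255).astype('uint8'))
"
```

```text
t: 8.85
position: [536.2, 145.8, 172.5]
tcp_rot: [1.148, 1.247, -1.149]
ft_force: [-0.5, 0.4, -1.8]
gripper_width: 11.4
t 8.85 pos [536.2 145.8 172.5] jaw -85.2989385122085 q [-0.6  0.8  0.5  1.9 -0.5  0.7 -1.3] F [-0.5  0.4 -1.8] w 11.374416331922012
R [[-0.001, 0.997, 0.082], [0.0, 0.082, -0.997], [-1.0, -0.001, -0.0]]
shift tool mm [ 2.5 -0.7  0.7] turn deg [-179.8   -0.    -0. ] [ 0.2 -0.   0. ]
```

View pics/c5.png

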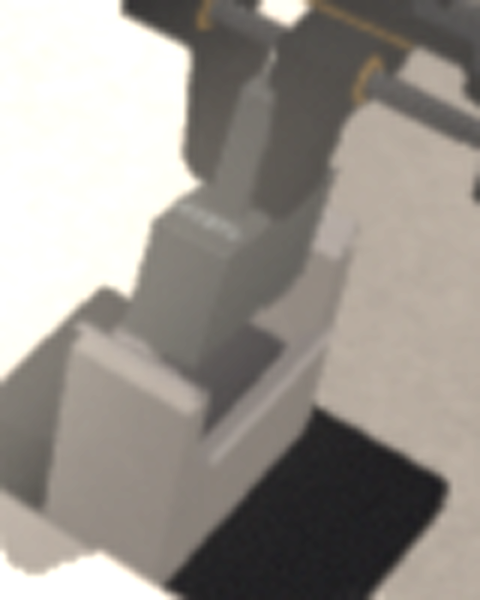

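```bash
python3 -m creep '[{"fingers":255,"delta_pos":[0.004,-0.001,0.001],"dr":[0,0,0]},{"fingers":255,"delta_pos":[0.004,0,0],"dr":[0,0,0]},{"fingers":255,"delta_pos":[0.003,0,0],"dr":[0,0,0]},{"fingers":255,"delta_pos":[0,0,0],"dr":[0,0,0]}]'
python3 -c "
from h import *
plan([535.2,144.8,161],94.5)"
```

```text
t: 9.3
position: [533.5, 144.2, 163.1]
tcp_rot: [1.148, 1.251, -1.152]
ft_force: [-10.6, -0.3, 22.4]
gripper_width: 11.7
t 9.3 pos [533.5 144.2 163.1] jaw -85.35525749288799 q [-0.6  0.8  0.5  1.9 -0.6  0.6 -1.3] F [-10.6  -0.3  22.4] w 11.694193633751846
R [[-0.005, 0.997, 0.081], [0.002, 0.081, -0.997], [-1.0, -0.004, -0.002]]
shift tool mm [ 2.   1.8 -0.5] turn deg [-179.9   -0.4   -0.2] [ 0.1 -0.1  0.3]
```

The cassette has slid up about 7 mm in the grip: in the last crop the fingertips sit almost on the shoulders. It is riding on the case-side lip, so the column lies further toward −x. I lift, shift −3.5 mm and try again.

```bash
python3 -m creep '[{"fingers":255,"delta_pos":[-0.006,0,0],"dr":[0,0,0]},{"fingers":255,"delta_pos":[0,-0.0035,0],"dr":[0,0,0]},{"fingers":255,"delta_pos":[0.004,0,0],"dr":[0,0,0]},{"fingers":255,"delta_pos":[0.003,0,0],"dr":[0,0,0]},{"fingers":255,"delta_pos":[0,0,0],"dr":[0,0,0]}]' 60
python3 -c "
from h import *
plan([531.5,144.5,160],94.5)
import cv2
b=ctrl.read_camera('scene')[:,:,::-1];cv2.imwrite('pics/scene5.png',b)
B=cv2.resize(b[175:275,315:395],(480,600),interpolation=2)
cv2.imwrite('pics/c6.png',np.clip(B*1.5,0,255).astype('uint8'))
"
```

```text
t: 9.8
position: [531.8, 144.2, 161.5]
tcp_rot: [1.149, 1.248, -1.149]
ft_force: [-6.3, 0.0, 14.4]
gripper_width: 11.3
t 9.8 pos [531.8 144.2 161.5] jaw -85.33411229481479 q [-0.6  0.8  0.5  1.9 -0.6  0.6 -1.3] F [-6.3  0.  14.4] w 11.281872926713872
R [[-0.001, 0.997, 0.081], [0.001, 0.081, -0.997], [-1.0, -0.001, -0.001]]
shift tool mm [ 1.5 -0.2 -0.3] turn deg [-179.8   -0.1   -0.1] [ 0.2 -0.1  0.1]
```

View pics/c6.png

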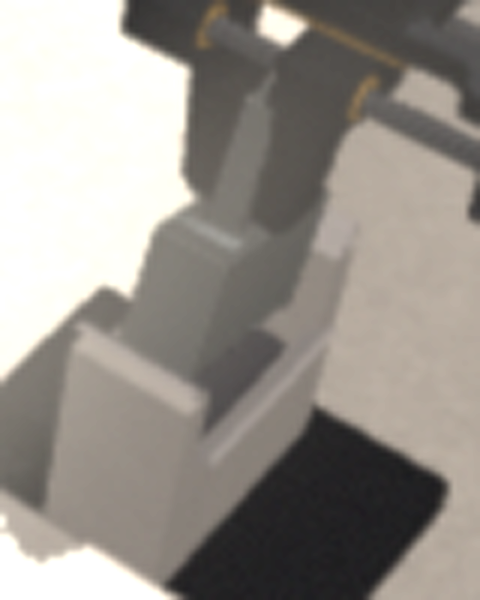

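Here the cassette has tilted about 8° in the grip, case end up: its left edge runs (160,230) to (128,335), against the post's own lean. I will set it on free bench at about (620,−20) to square it, regrasp lower with the fingertips near the shoulders, and remeasure.

```bash
python3 -m creep '[{"fingers":255,"delta_pos":[-0.03,0,0],"dr":[0,0,0]},{"fingers":255,"delta_pos":[-0.04,0,0],"dr":[0,0,0]},{"fingers":255,"delta_pos":[0,0.0186,0.0427],"dr":[0,0,0]},{"fingers":255,"delta_pos":[0,0.0186,0.0427],"dr":[0,0,0]},{"fingers":255,"delta_pos":[0,0.0186,0.0427],"dr":[0,0,0]},{"fingers":255,"delta_pos":[0,0.0186,0.0427],"dr":[0,0,0]},{"fingers":255,"delta_pos":[0.045,0,0],"dr":[0,0,0]},{"fingers":255,"delta_pos":[0.045,0,0],"dr":[0,0,0]},{"fingers":255,"delta_pos":[0.045,0,0],"dr":[0,0,0]},{"fingers":255,"delta_pos":[0.025,0,0],"dr":[0,0,0]},{"fingers":255,"delta_pos":[0,0,0],"dr":[0,0,0]}]'
python3 -c "
from h import *
plan([620,-20,60],94.5)"
```

```text
t: 10.95
position: [618.7, -19.6, 66.6]
tcp_rot: [1.147, 1.251, -1.152]
ft_force: [-0.6, -0.2, -1.6]
gripper_width: 11.5
t 10.95 pos [618.7 -19.6  66.6] jaw -85.32806989342357 q [-0.2  1.   0.4  1.7 -0.6  0.6 -1. ] F [-0.6 -0.2 -1.6] w 11.535913053819366
R [[-0.006, 0.997, 0.081], [0.001, 0.081, -0.997], [-1.0, -0.005, -0.001]]
shift tool mm [6.6 1.3 0.5] turn deg [-179.8   -0.5   -0.1] [ 0.2 -0.1  0.3]
```

```bash
python3 -m creep '[{"fingers":255,"delta_pos":[0.004,0,0],"dr":[0,0,0]},{"fingers":255,"delta_pos":[0.003,0,0],"dr":[0,0,0]},{"fingers":255,"delta_pos":[0.003,0,0],"dr":[0,0,0]},{"fingers":255,"delta_pos":[0.001,0,0],"dr":[0,0,0]}]' 6
```

```text
t: 11.35
position: [624.0, -19.9, 62.0]
tcp_rot: [1.152, 1.241, -1.143]
ft_force: [2.6, 0.6, 7.3]
gripper_width: 11.9
```

```bash
python3 -m creep '[{"fingers":150,"delta_pos":[0,0,0],"dr":[0,0,0]},{"fingers":150,"delta_pos":[0,0,0],"dr":[0,0,0]},{"fingers":150,"delta_pos":[0,0,0],"dr":[0,0,0]},{"fingers":150,"delta_pos":[0,0,0],"dr":[0,0,0]},{"fingers":150,"delta_pos":[-0.03,0,0],"dr":[0,0,0]},{"fingers":150,"delta_pos":[-0.045,0,0],"dr":[0,0,0]},{"fingers":150,"delta_pos":[-0.045,0,0],"dr":[0,0,0]},{"fingers":150,"delta_pos":[0,0,0.048],"dr":[0,0,0]},{"fingers":150,"delta_pos":[0,0,0.048],"dr":[0,0,0]},{"fingers":150,"delta_pos":[0,0,0.048],"dr":[0,0,0]},{"fingers":150,"delta_pos":[0,0,0.048],"dr":[0,0,0]},{"fingers":150,"delta_pos":[0,0,0],"dr":[0,0,0]}]'
python3 -c "
from h import *
import cv2
a=ctrl.read_camera('top')[:,:,::-1];cv2.imwrite('pics/top6.png',a);cv2.imwrite('pics/scene6.png',ctrl.read_camera('scene')[:,:,::-1])
A=cv2.resize(a[130:260,110:270],None,fx=5,fy=5,interpolation=2)[:600]
A=a[140:260,110:270];cv2.imwrite('pics/c7.png',np.clip(cv2.resize(A,(800,600),interpolation=2)*1.4,0,255).astype('uint8'))
"
```

```text
t: 12.55
position: [633.9, -222.2, 180.5]
tcp_rot: [1.151, 1.236, -1.162]
ft_force: [-0.8, -0.3, 0.1]
gripper_width: 36.1
```

View pics/c7.png

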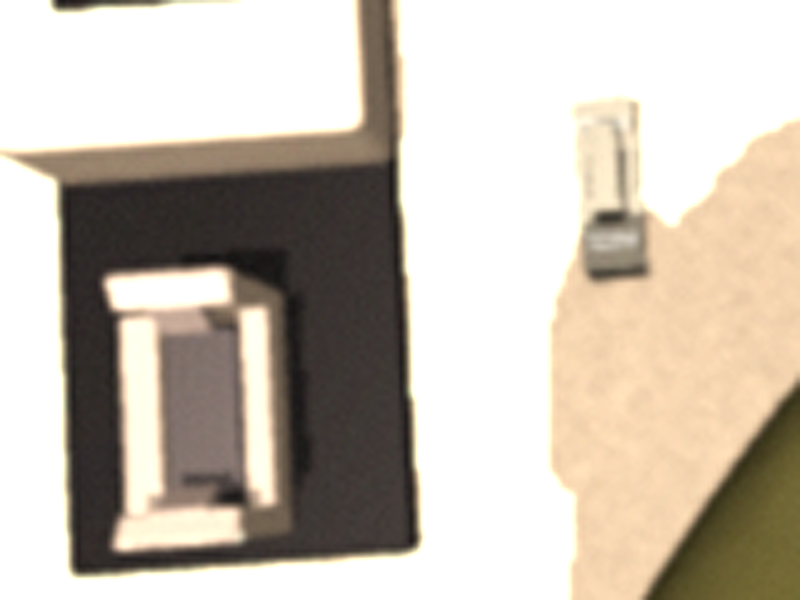

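```bash
python3 - <<'E'
from h import *
U=lambda p:uncrop(p,(110,140),5)
rect("top",U([(102,275),(230,265),(243,540),(113,550)]),122)
rect("top",U([(578,101),(637,98),(645,262),(588,266)]),45)
rect("top",U([(582,118),(628,118),(631,215),(590,217)]),90)
# wall lips: outer edges of long walls at z=83
rect("top",U([(119,318),(267,305),(277,500),(125,512)]),83)
# baseplate corners z~0
rect("top",U([(62,185),(390,160),(418,548),(75,573)]),4)
import cv2
b=cv2.imread('pics/scene6.png');A=cv2.resize(b[115:235,205:285],(400,600),interpolation=2);B=cv2.resize(b[190:280,315:375],(400,600),interpolation=2)
cv2.imwrite('pics/c8.png',np.clip(np.hstack([A,B])*1.2,0,255).astype('uint8'))
E
```

```text
top 122 ctr [536.  141.8] sides [ 48.6 103.8  48.5 103.6] ang [ -85.6 -175.8   94.2    4.2]
top 45 ctr [633.  -20.9] sides [25.1 70.4 24.1 70.8] ang [ -87.1 -177.2   93.9    3.7]
top 90 ctr [632.2 -20.9] sides [18.5 39.3 16.4 40.3] ang [ -90.1 -178.2   92.7    4.8]
top 83 ctr [536.5 142.3] sides [59.1 77.5 59.9 76.9] ang [ -85.1 -175.7   94.3    3.6]
top 4 ctr [558.2 145.5] sides [145.6 171.5 148.7 170.4] ang [ -85.7 -175.    93.9    4. ]
```

View pics/c8.png

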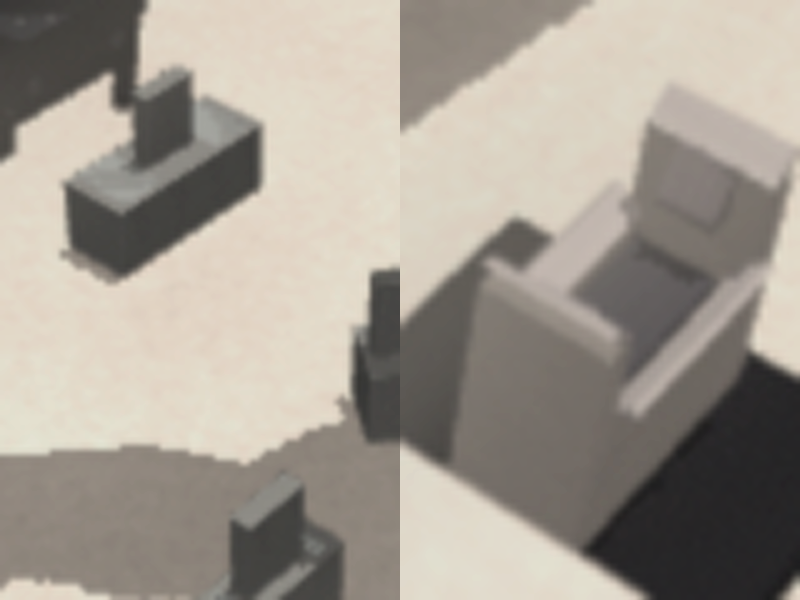

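```bash
python3 - <<'E'
from h import *
rect("scene",uncrop([(232,517),(288,473),(303,486),(245,530)],(205,115),5),90)
U=lambda p:uncrop(p,(315,190),600/90)
rect("scene",U([(85,266),(218,350),(395,150),(270,82)]),122)
rect("scene",U([(92,257),(230,335),(395,150),(270,82)]),122)
print(cast("top",[(250.9,187.2)],0))
E
```

```text
scene 90 ctr [634.8 -18.4] sides [35.  10.  35.3  9.3] ang [-176.3   84.     2.3  -98.6]
scene 122 ctr [539.4 143.7] sides [ 45.9 102.8  43.9 101.7] ang [  91.5 -174.3  -87.2    4.7]
scene 122 ctr [536.6 143.3] sides [45.8 95.8 43.9 97.4] ang [  94.9 -174.4  -87.2    4.4]
[[614.1 -61.3   0. ]]
```

```bash
python3 -m creep '[{"fingers":150,"delta_pos":[0,0,-0.048],"dr":[0,0,0]},{"fingers":150,"delta_pos":[0,0,-0.048],"dr":[0,0,0]},{"fingers":150,"delta_pos":[0,0,-0.048],"dr":[0,0,0]},{"fingers":150,"delta_pos":[0,0,-0.048],"dr":[0,0,0]},{"fingers":150,"delta_pos":[0,0,-0.008],"dr":[0,0,0]},{"fingers":150,"delta_pos":[0.04,0,0],"dr":[0,0,0]},{"fingers":150,"delta_pos":[0,0,0],"dr":[0,0,0]}]'
python3 -c "
from h import *
plan([633.5,-20,56],94.2)"
```

```text
t: 13.35
position: [616.3, -8.5, 136.0]
tcp_rot: [1.144, 1.257, -1.151]
ft_force: [-0.4, -0.9, -0.1]
gripper_width: 36.3
t 13.35 pos [616.3  -8.5 136. ] jaw -85.10324062699505 q [-0.3  0.9  0.4  1.7 -0.5  0.7 -1.1] F [-0.4 -0.9 -0.1] w 36.269893987245105
R [[-0.009, 0.996, 0.085], [0.002, 0.085, -0.996], [-1.0, -0.009, -0.003]]
shift tool mm [79.8 16.9 13.1] turn deg [-179.3   -0.8   -0.3] [ 0.7 -0.2  0.5]
```

```bash
python3 -m creep '[{"fingers":150,"delta_pos":[0,0.017,0.013],"dr":[0.7,-0.2,0.5]},{"fingers":150,"delta_pos":[0,0,0],"dr":[0,0,0]},{"fingers":150,"delta_pos":[0,0,0],"dr":[0,0,0]}]'
python3 -c "
from h import *
plan([633.5,-20,56],94.2)"
```

```text
t: 13.65
position: [637.7, -23.7, 140.5]
tcp_rot: [1.16, 1.232, -1.153]
ft_force: [-0.3, -0.2, -0.3]
gripper_width: 36.5
t 13.65 pos [637.7 -23.7 140.5] jaw -86.0435182789654 q [-0.3  0.9  0.5  1.6 -0.5  0.7 -1.1] F [-0.3 -0.2 -0.3] w 36.480830500106244
R [[0.009, 0.998, 0.069], [-0.003, 0.069, -0.998], [-1.0, 0.009, 0.003]]
shift tool mm [84.4 -4.7 -4.2] turn deg [179.8  -0.8  -0.3] [-0.2  0.2 -0.5]
```

```bash
python3 -m creep '[{"fingers":150,"delta_pos":[0.04,-0.002,-0.003],"dr":[0,0,0]},{"fingers":150,"delta_pos":[0,0,0],"dr":[0,0,0]},{"fingers":150,"delta_pos":[0,0,0],"dr":[0,0,0]},{"fingers":150,"delta_pos":[0,0,0],"dr":[0,0,0]}]'
python3 -c "
from h import *
plan([633.5,-20,56],94.2)"
```

```text
t: 14.05
position: [636.7, -21.0, 101.3]
tcp_rot: [1.16, 1.231, -1.152]
ft_force: [0.4, -0.5, 0.5]
gripper_width: 36.5
t 14.05 pos [636.7 -21.  101.3] jaw -86.0202536052428 q [-0.3  0.9  0.4  1.7 -0.6  0.7 -1.1] F [ 0.4 -0.5  0.5] w 36.46633963408666
R [[0.011, 0.998, 0.069], [-0.003, 0.069, -0.998], [-1.0, 0.011, 0.004]]
shift tool mm [45.2 -3.6 -1.3] turn deg [179.8  -1.   -0.3] [-0.2  0.2 -0.6]
```

```bash
python3 -m creep '[{"fingers":150,"delta_pos":[0.02,-0.0035,-0.001],"dr":[-0.2,0.2,-0.6]},{"fingers":150,"delta_pos":[0.02,0,0],"dr":[0,0,0]},{"fingers":150,"delta_pos":[0.0055,0,0],"dr":[0,0,0]},{"fingers":150,"delta_pos":[0,0,0],"dr":[0,0,0]},{"fingers":150,"delta_pos":[0,0,0],"dr":[0,0,0]},{"fingers":255,"delta_pos":[0,0,0],"dr":[0,0,0]},{"fingers":255,"delta_pos":[0,0,0],"dr":[0,0,0]},{"fingers":255,"delta_pos":[0,0,0],"dr":[0,0,0]},{"fingers":255,"delta_pos":[0,0,0],"dr":[0,0,0]},{"fingers":255,"delta_pos":[0,0,0],"dr":[0,0,0]},{"fingers":255,"delta_pos":[0,0,0],"dr":[0,0,0]},{"fingers":255,"delta_pos":[0,0,0],"dr":[0,0,0]}]' 60
python3 -c "
from h import *
plan([633.5,-20,56],94.2)"
```

```text
t: 15.25
position: [632.8, -19.9, 54.5]
tcp_rot: [1.155, 1.244, -1.156]
ft_force: [-1.0, 0.9, 4.9]
gripper_width: 11.8
t 15.25 pos [632.8 -19.9  54.5] jaw -85.80946658328891 q [-0.2  1.   0.4  1.7 -0.6  0.6 -1. ] F [-1.   0.9  4.9] w 11.781423322708953
R [[-0.001, 0.997, 0.073], [0.0, 0.073, -0.997], [-1.0, -0.001, -0.0]]
shift tool mm [-1.5  0.7  0.2] turn deg [180.    0.1   0. ] [-0.  -0.   0.1]
```

```bash
python3 -m creep '[{"fingers":255,"delta_pos":[-0.03,0,0],"dr":[0,0,0]},{"fingers":255,"delta_pos":[-0.04,0,0],"dr":[0,0,0]},{"fingers":255,"delta_pos":[-0.04,0,0],"dr":[0,0,0]},{"fingers":255,"delta_pos":[-0.03,0,0],"dr":[0,0,0]},{"fingers":255,"delta_pos":[0,-0.021,-0.0423],"dr":[0,0,0]},{"fingers":255,"delta_pos":[0,-0.021,-0.0423],"dr":[0,0,0]},{"fingers":255,"delta_pos":[0,-0.021,-0.0423],"dr":[0,0,0]},{"fingers":255,"delta_pos":[0,-0.021,-0.0423],"dr":[0,0,0]},{"fingers":255,"delta_pos":[0,0,0],"dr":[0,0,0]},{"fingers":255,"delta_pos":[0,0,0],"dr":[0,0,0]},{"fingers":255,"delta_pos":[0,0,0],"dr":[0,0,0]},{"fingers":255,"delta_pos":[0,0,0],"dr":[0,0,0]}]'
python3 -c "
from h import *
plan([536.8,142.6,195],94.2)"
```

```text
t: 16.45
position: [537.4, 140.8, 194.3]
tcp_rot: [1.156, 1.242, -1.159]
ft_force: [0.4, -0.0, -2.2]
gripper_width: 11.7
t 16.45 pos [537.4 140.8 194.3] jaw -85.97713473696945 q [-0.6  0.7  0.5  1.9 -0.5  0.7 -1.3] F [ 0.4 -0.  -2.2] w 11.708096219083052
R [[-0.001, 0.998, 0.07], [-0.001, 0.07, -0.998], [-1.0, -0.001, 0.001]]
shift tool mm [-0.7 -0.5 -1.9] turn deg [179.8   0.1  -0.1] [-0.2  0.1  0.1]
```

```bash
python3 -m creep '[{"fingers":255,"delta_pos":[0.01,-0.0005,-0.0018],"dr":[-0.2,0,0]},{"fingers":255,"delta_pos":[0.01,0,0],"dr":[0,0,0]},{"fingers":255,"delta_pos":[0.01,0,0],"dr":[0,0,0]},{"fingers":255,"delta_pos":[0,0,0],"dr":[0,0,0]},{"fingers":255,"delta_pos":[0,0,0],"dr":[0,0,0]}]'
python3 -c "
from h import *
plan([536.8,142.6,165],94.2)"
```

```text
t: 16.95
position: [535.8, 144.1, 163.8]
tcp_rot: [1.151, 1.246, -1.155]
ft_force: [-0.9, -0.0, -1.6]
gripper_width: 11.5
t 16.95 pos [535.8 144.1 163.8] jaw -85.63783694054355 q [-0.6  0.8  0.5  1.9 -0.6  0.6 -1.3] F [-0.9 -0.  -1.6] w 11.531712972240072
R [[-0.003, 0.997, 0.076], [-0.0, 0.076, -0.997], [-1.0, -0.003, 0.0]]
shift tool mm [-1.2  0.9  1.6] turn deg [-179.8   -0.2    0. ] [0.2 0.  0.2]
```

No contact yet with the underside at about 109. I continue down.

```bash
python3 -m creep '[{"fingers":255,"delta_pos":[0.006,0.0005,0.001],"dr":[0,0,0]},{"fingers":255,"delta_pos":[0.006,0,0],"dr":[0,0,0]},{"fingers":255,"delta_pos":[0,0,0],"dr":[0,0,0]},{"fingers":255,"delta_pos":[0,0,0],"dr":[0,0,0]}]'
python3 -c "
from h import *
plan([536.8,142.6,152],94.2)"
```

```text
t: 17.35
position: [536.2, 143.3, 152.0]
tcp_rot: [1.151, 1.246, -1.155]
ft_force: [-1.0, -0.4, -2.2]
gripper_width: 11.9
t 17.35 pos [536.2 143.3 152. ] jaw -85.62320368477836 q [-0.6  0.8  0.5  1.9 -0.6  0.6 -1.3] F [-1.  -0.4 -2.2] w 11.91173702677015
R [[-0.003, 0.997, 0.076], [-0.0, 0.076, -0.997], [-1.0, -0.003, 0.0]]
shift tool mm [-0.   0.5  0.7] turn deg [-179.8   -0.2    0. ] [0.2 0.  0.1]
```

```bash
python3 -m creep '[{"fingers":255,"delta_pos":[0.006,0,0.0005],"dr":[0,0,0]},{"fingers":255,"delta_pos":[0.006,0,0],"dr":[0,0,0]},{"fingers":255,"delta_pos":[0.006,0,0],"dr":[0,0,0]},{"fingers":255,"delta_pos":[0.006,0,0],"dr":[0,0,0]},{"fingers":255,"delta_pos":[0,0,0],"dr":[0,0,0]},{"fingers":255,"delta_pos":[0,0,0],"dr":[0,0,0]}]'
python3 -c "
from h import *
plan([536.8,142.6,128],94.2)"
```

```text
t: 17.95
position: [536.1, 142.9, 127.7]
tcp_rot: [1.151, 1.246, -1.155]
ft_force: [1.3, -0.4, -3.4]
gripper_width: 11.7
t 17.95 pos [536.1 142.9 127.7] jaw -85.61685968234566 q [-0.6  0.8  0.4  1.9 -0.6  0.6 -1.2] F [ 1.3 -0.4 -3.4] w 11.749064216013197
R [[-0.003, 0.997, 0.076], [-0.0, 0.076, -0.997], [-1.0, -0.003, 0.0]]
shift tool mm [-0.3  0.7  0.3] turn deg [-179.8   -0.3    0. ] [0.2 0.  0.2]
```

```bash
python3 -m creep '[{"fingers":255,"delta_pos":[0.006,0,0],"dr":[0,0,0]},{"fingers":255,"delta_pos":[0.006,0,0],"dr":[0,0,0]},{"fingers":255,"delta_pos":[0.006,0,0],"dr":[0,0,0]},{"fingers":255,"delta_pos":[0.006,0,0],"dr":[0,0,0]},{"fingers":255,"delta_pos":[0.005,0,0],"dr":[0,0,0]},{"fingers":255,"delta_pos":[0.003,0,0],"dr":[0,0,0]},{"fingers":255,"delta_pos":[0,0,0],"dr":[0,0,0]},{"fingers":255,"delta_pos":[0,0,0],"dr":[0,0,0]}]'
python3 -c "
from h import *
plan([536.8,142.6,95],94.2)"
```

```text
t: 18.75
position: [536.9, 142.9, 97.0]
tcp_rot: [1.153, 1.245, -1.153]
ft_force: [-2.0, 0.3, 9.9]
gripper_width: 11.5
t 18.75 pos [536.9 142.9  97. ] jaw -85.62954006653428 q [-0.6  0.9  0.4  1.9 -0.6  0.5 -1.2] F [-2.   0.3  9.9] w 11.530002616657503
R [[-0.001, 0.997, 0.076], [0.001, 0.076, -0.997], [-1.0, -0.001, -0.001]]
shift tool mm [ 2.  -0.2  0.3] turn deg [-179.8   -0.    -0.1] [ 0.2 -0.   0. ]
```

```bash
python3 -m creep '[{"fingers":255,"delta_pos":[0.003,0,0],"dr":[0,0,0]},{"fingers":255,"delta_pos":[0.002,0,0],"dr":[0,0,0]},{"fingers":255,"delta_pos":[0,0,0],"dr":[0,0,0]},{"fingers":255,"delta_pos":[0,0,0],"dr":[0,0,0]}]'
python3 -m creep '[{"fingers":255,"delta_pos":[-0.003,0,0],"dr":[0,0,0]},{"fingers":255,"delta_pos":[-0.003,0,0],"dr":[0,0,0]},{"fingers":255,"delta_pos":[-0.003,0,0],"dr":[0,0,0]},{"fingers":255,"delta_pos":[0,0,0],"dr":[0,0,0]},{"fingers":255,"delta_pos":[0,0,0],"dr":[0,0,0]}]'
```

```text
t: 19.15
position: [536.9, 142.9, 92.2]
tcp_rot: [1.153, 1.245, -1.153]
ft_force: [-2.0, -0.0, 11.2]
gripper_width: 11.8
t: 19.65
position: [536.9, 142.9, 100.9]
tcp_rot: [1.153, 1.245, -1.153]
ft_force: [-1.7, -0.5, 8.9]
gripper_width: 11.7
```

```bash
python3 -m creep '[{"fingers":255,"delta_pos":[-0.002,0,0],"dr":[0,0,0]},{"fingers":255,"delta_pos":[0,0,0],"dr":[0,0,0]},{"fingers":255,"delta_pos":[0,0,0],"dr":[0,0,0]}]'
python3 -m creep '[{"fingers":255,"delta_pos":[-0.002,0,0],"dr":[0,0,0]},{"fingers":255,"delta_pos":[0,0,0],"dr":[0,0,0]},{"fingers":255,"delta_pos":[0,0,0],"dr":[0,0,0]}]'
```

```text
t: 19.95
position: [536.8, 142.9, 101.2]
tcp_rot: [1.151, 1.245, -1.154]
ft_force: [4.8, 0.5, -16.7]
gripper_width: 11.7
t: 20.25
position: [536.5, 142.9, 101.4]
tcp_rot: [1.149, 1.245, -1.155]
ft_force: [8.2, 0.6, -33.4]
gripper_width: 11.6
```

It is latched: pulling up 4 mm met a hard stop at 33 N. I ease back, release, retreat and look.

```bash
python3 -m creep '[{"fingers":255,"delta_pos":[0.005,0,0],"dr":[0,0,0]},{"fingers":255,"delta_pos":[0,0,0],"dr":[0,0,0]},{"fingers":140,"delta_pos":[0,0,0],"dr":[0,0,0]},{"fingers":140,"delta_pos":[0,0,0],"dr":[0,0,0]},{"fingers":140,"delta_pos":[0,0,0],"dr":[0,0,0]},{"fingers":140,"delta_pos":[0,0,0],"dr":[0,0,0]},{"fingers":140,"delta_pos":[0,0,0],"dr":[0,0,0]},{"fingers":140,"delta_pos":[-0.01,0,0],"dr":[0,0,0]},{"fingers":140,"delta_pos":[-0.03,0,0],"dr":[0,0,0]},{"fingers":140,"delta_pos":[-0.045,0,0],"dr":[0,0,0]},{"fingers":140,"delta_pos":[-0.045,0,0],"dr":[0,0,0]},{"fingers":140,"delta_pos":[0,0,0.045],"dr":[0,0,0]},{"fingers":140,"delta_pos":[0,0,0.045],"dr":[0,0,0]},{"fingers":140,"delta_pos":[0,0,0.045],"dr":[0,0,0]},{"fingers":140,"delta_pos":[0,0,0.045],"dr":[0,0,0]},{"fingers":140,"delta_pos":[0,0,0],"dr":[0,0,0]},{"fingers":140,"delta_pos":[0,0,0],"dr":[0,0,0]},{"fingers":140,"delta_pos":[0,0,0],"dr":[0,0,0]}]'
python3 -c "
from h import *
import cv2
a=ctrl.read_camera('top')[:,:,::-1];b=ctrl.read_camera('scene')[:,:,::-1]
cv2.imwrite('pics/top9.png',a);cv2.imwrite('pics/scene9.png',b)
A=cv2.resize(a[185:260,110:170],(400,500),interpolation=2);B=cv2.resize(b[190:265,320:380],(400,500),interpolation=2)
cv2.imwrite('pics/c9.png',np.clip(np.hstack([A,B])*1.1,0,255).astype('uint8'))
"
```

```text
t: 22.05
position: [550.4, -35.1, 229.4]
tcp_rot: [1.151, 1.248, -1.152]
ft_force: [0.5, -0.3, 0.9]
gripper_width: 39.7
```

View pics/c9.png

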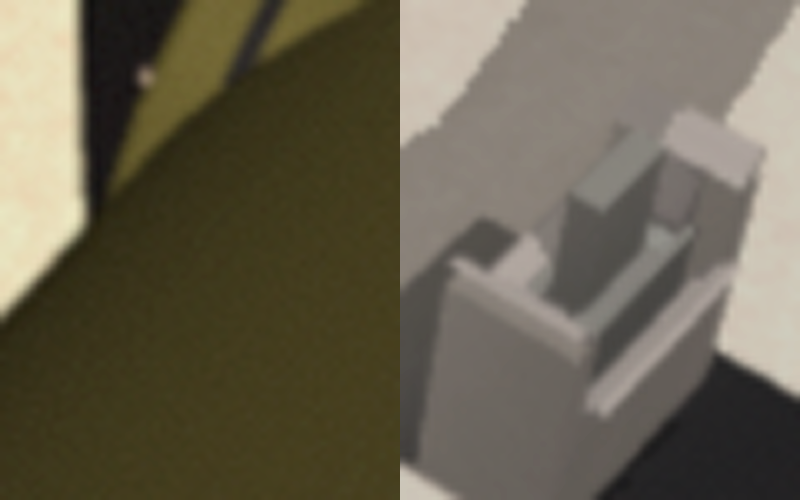

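The scene crop shows the cassette seated upright with its shoulders just above the long-wall lips and under the far catch, tab top around (618,166). The top view is hidden by the arm. I check the tab height numerically.

```bash
python3 - <<'E'
from h import *
U=lambda p:uncrop(p,(320,190),20/3)
for z in(120,136.5,162): rect("scene",U([(173,190),(234,127),(264,142),(204,210)]),z)
o=ctrl.get_obs();print(o["t"],o["ft_force"],o["qd"])
E
```

```text
scene 120 ctr [521.8 134.2] sides [35.1 10.2 36.5 11.4] ang [-174.9   96.1    6.8  -91.1]
scene 136.5 ctr [537.3 142.3] sides [34.1 10.  35.4 11. ] ang [-174.9   96.1    6.8  -91.1]
scene 162 ctr [561.1 154.8] sides [32.5  9.5 33.8 10.5] ang [-174.9   96.1    6.8  -91.1]
22.15 [-0.2 -0.4 -0.4] [-0.  0.  0.  0. -0. -0.  0.]
```

```bash
python3 -c "
from cell import ctrl
print(ctrl.finish_job())"
```

```text
the job is handed in; nothing more can be done
None
```

The slim, middle-sized cassette is loaded in the imager's column and latched. It is released, and the job was handed in at about 22 s.

**First attempt:** It caught on the case-side lip because my first scene-view estimate of the column was about 4 mm too far in +x. The cassette slid up and tilted about 8° in the grip. I set it down on free bench, regrasped it lower, and measured the cassette-to-column offset again; the two cameras agreed on it to about 1 mm.

**Second attempt:** It went in without contact until the sprung plate. I pushed it down to about the plate's stop, with roughly 11 N at the wrist.

**Last checks:**
- **Latch:** Pulling up met a hard stop with 33 N, at the height where a latched cassette should sit. That pull also gave an 8 N sideways force in x that I did not explain.
- **Position after release:** The scene view shows it upright and staying down. Taking its tab top at the latched height (136.5 mm), its centre falls within about 2.5 mm of the column axis.
- **Robot:** The arm was clear and at rest, with wrist force near zero.
- **Not confirmed:** The arm hid the column in the top view, so only the scene camera confirms the end state. The near-side catch was not visible.

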